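Put the staining set back into its fitted stands

TASK

Put the three dropper bottles with pointed nozzles and the open glass jar away, each standing upright in the round grey stand made for its size: the four wells differ in width, so the slimmest bottle goes in the narrowest well and so on up to the jar in the widest. Leave the two bottles with flat screw caps standing where they are, and do not knock any of the six over.

Things in the scene. Friction and masses are not known exactly. Their poses are not given: they have to be found in the camera images.
- drop_tall_mid (a point): large white dropper bottle with a pointed nozzle, 51 mm in diameter, 144 mm tall with the nozzle; the straight round body is from 0 to 82 mm above its base, sloping shoulders from there to 97 mm, then a round white collar 34 mm in diameter from 100 to 117 mm (the bottle can be held by the body or by the collar), then the nozzle, 26 mm at its foot, to 144 mm. This point lies on its axis, half-way up; z runs along the axis, up.
- drop_small_mid (a point): middle-sized white dropper bottle with a pointed nozzle, 41 mm in diameter, 118 mm tall with the nozzle; the straight round body is from 0 to 68 mm above its base, then sloping shoulders, a collar 27 mm in diameter from 82 to 96 mm, and the nozzle. This point lies on its axis, half-way up; z runs along the axis, up.
- drop_mini_mid (a point): slim green dropper bottle with a pointed nozzle, 24 mm in diameter, 69 mm tall with the nozzle; the straight round body is from 0 to 40 mm above its base. This point lies on its axis, half-way up; z runs along the axis, up.
- glass_jar_mid (a point): open, empty clear glass jar, upright, 61 mm in diameter, 60 mm tall; can be gripped across its outside. This point lies on its axis, half-way up; z runs along the axis, up.
- cap_amber_mid (a point): amber bottle with a flat white screw cap, 41 mm in diameter, 82 mm tall: not to be moved. This point lies on its axis, half-way up; z runs along the axis, up.
- cap_small_mid (a point): small white bottle with a flat white screw cap, 24 mm in diameter, 56 mm tall: not to be moved. This point lies on its axis, half-way up; z runs along the axis, up.
- stand_38: round grey plastic bottle stand fixed to the desk, with a shallow open well with a dark rubber floor; well 38 mm across (the narrowest of four), 54 mm over the foot; the rim is 11 mm high and the well's floor 3 mm above the desk. Origin: centre of its underside, on the desk; z up. It is for the slim dropper bottle (24 mm).
- stand_56: round grey plastic bottle stand fixed to the desk, with a shallow open well with a dark rubber floor; well 56 mm across (the second narrowest of four), 72 mm over the foot; the rim is 11 mm high and the well's floor 3 mm above the desk. Origin: centre of its underside, on the desk; z up. It is for the middle-sized dropper bottle (41 mm).
- stand_69: round grey plastic bottle stand fixed to the desk, with a shallow open well with a dark rubber floor; well 69 mm across (the second widest of four), 85 mm over the foot; the rim is 11 mm high and the well's floor 3 mm above the desk. Origin: centre of its underside, on the desk; z up. It is for the large dropper bottle (51 mm).
- stand_83: round grey plastic bottle stand fixed to the desk, with a shallow open well with a dark rubber floor; well 83 mm across (the widest of four), 99 mm over the foot; the rim is 11 mm high and the well's floor 3 mm above the desk. Origin: centre of its underside, on the desk; z up. It is for the glass jar (61 mm).
There are look-alikes about, which are no part of the job. What is shaped like the part that bears drop_small_mid but black or red is not meant. Leave any red look-alike of the part that bears drop_mini_mid alone.

How it is judged:
By the outcome, as a careful person would: the job done as asked, in the order asked, and still so for the second after the job is handed in, with the robot touching nothing.
It also fails if it takes over 112 s, if anything falls off the work surface, if the arm or the gripper's body presses on something with over 40 N, if the wrist force passes 120 N, or if a joint passes its speed limit or range.

ROBOT

A 6-joint arm with a two-finger parallel gripper is mounted at the origin on a cart in front of the work surface, level with it; the furniture and walls round the work are solid. World frame = base frame: x ahead of the robot, y to its left, z up, the work surface at z = 0. Lengths are in m, angles in degrees, forces in N, time in s.
With the tool pointing down it reaches from about 0.4 to 0.825 m from the base axis. Payload 7 kg.
Tool frame: the origin (TCP) lies at the very end of the fingers, on their centre line; the grasp point (between the pads) lies 19 mm behind it (ctrl.grip_depth is the distance from the TCP to the grasp point, in m); z points along the fingers, y is the line along which they close (so a half turn about z gives the same grasp; the last joint's range is limited). The gripper opens to 88 mm and grips with 3 to 60 N. Pads are 19 mm wide; open, the fingers measure 130 mm over their backs; the gripper's body (78 mm by 193 mm) begins 47 mm behind the grasp point.
Start: joints at [83.085, 20.546, 0.682, 0, -70.136, -16.507], TCP at [0.268, 0.619, 0.227] pointing down, gripper open.
Joint ranges: [-176.03, 176.03], [-82.01, 121.73], [-58.28, 71.71], [-173.87, 95.51], [-174.79, -0.11], [-173.66, 173.66]. Speed limits (degrees/s): [136.94, 136.94, 172.46, 180, 180, 180].

INTERFACE

Orientations are given as [roll, pitch, yaw] about the fixed x, y, z axes, in that order (R = Rz(yaw) Ry(pitch) Rx(roll)).
In Python, from plant import get_obs, eyes, ctrl, spotter gives the robot as it stands.
- The arm moves only by the shell command python3 -m crank 'ROWS'. ROWS is JSON, one flat list of numbers, 7 for each row, row after row: the turn, a rotation vector about the tool's x, y, z in rad, then the shift along the tool's x, y, z in mm, then the opening, from 0 (shut) to 1 (fully open). A call has 1 to 5 rows; each row shifts and turns the commanded pose from where the row before left it, along the tool's axes as they then stand; what a row does not reach is not made up. A row lasts 1/8 s, in which the tool goes at most 62.5 mm and 10.7 degrees, less where a joint would pass 70% of its speed; a pose out of reach is approached as far as the arm can. A call is refused whole if a number of a shift passes 62.5 or a number of a turn 0.188, either way. A call with a gripper value outside its range is refused whole. The fingers move at their own pace and stop on an object; the grip force is fixed at half the most. Time passes only in rows, so rows that do not move let the fingers close. It gives the time, the measured TCP pose, the force, the opening and the grip force at its end, in the units of the state.
- get_obs(): the state, without advancing time (a new reading comes with each control period).
- eyes.snapshot(name): name is "scene" or "top" or "wrist"; returns the picture (384x512x3 uint8, blue, green, red); there is no depth.
- eyes.camera_model(name): a dict with "fx", "fy", "cx", "cy" (pixels), "D" ([k1, k2, p1, p2, k3] as OpenCV has them; the pictures are not rectified), "extrinsics" (4x4, takes a point from camera to world coordinates). Camera axes: x right, y down, z forward; pixel columns grow to the right and rows downward; lengths in m; the calibration is good to about 2 mm. A picture is of the moment at which its call begins: read the wrist's pose just before it. camera_model takes no time and is no camera call; for the wrist camera it gives the pose at the moment of the call.
- ctrl.close_job(): hands the job in; it is judged then, once.
Trained networks look in the newest picture that a camera, given by its name, has taken for a name from the list of things; names that differ only in an ending like _2 or _b are one class to them, and where a whole thing is asked for, a point or a joint stands for the part that bears it (a point fixed in the world has none). Each returns a list of dicts, best first, with "p" (0 to 1); they miss things now and then, are a little off and sometimes report something else, mostly with a low value. They report only what shows in the picture. A call takes as long as a camera call. They do not tell look-alikes from the thing itself.
- spotter.outline_of(camera, target): "region" (384x512 bool, what is visible of it) and "rect" ([left, top, width, height] in pixels, round what is visible of it).
- spotter.place_of(camera, target): "location" ([column, row] in pixels: a listed point, or the origin of a listed thing).
The state is a dict: "clock": time; "joint_pos": joint angles; "qvel": joint speeds; "tau": joint torques, N m; "tool_pos": TCP position; "orientation": TCP orientation; "force": force on the tool from outside, world axes, zero at the start; "moment": the same for the moment, N m; "opening": finger opening in m; "gripper_force": force on a finger pad.
Only numpy, scipy, OpenCV 4.12 (cv2) and the standard library are available. Lean on these libraries where they do the work, as an engineer would, in place of code of your own. Each camera call takes 0.05 s, during which the arm holds its last target. There are 200 camera calls.

## Working session

There is one attempt and no reset: what is moved stays moved. The work goes in short steps, Python scripts to look and compute and a shell command to move; the robot and the scene stay as the last step left them, time stands still between calls to the robot, and variables do not carry over. Pictures are saved under pics/ and viewed, at most 14 in all, crops included, and the job is handed in when it is done.

```bash
mkdir -p pics; ls; cat > h.py <<'E'
import numpy as np, cv2
from plant import get_obs, eyes, ctrl, spotter
def ray(cam,px):
    m=eyes.camera_model(cam);K=np.array([[m['fx'],0,m['cx']],[0,m['fy'],m['cy']],[0,0,1]])
    u=cv2.undistortPoints(np.array([[px]],float),K,np.array(m['D'],float))[0,0]
    T=np.array(m['extrinsics']);return T[:3,3],T[:3,:3]@np.array([u[0],u[1],1])
def atz(cam,px,z):
    o,d=ray(cam,px);return o+d*(z-o[2])/d[2]
def meet(c1,p1,c2,p2):
    o1,d1=ray(c1,p1);o2,d2=ray(c2,p2)
    s=np.linalg.lstsq(np.c_[d1,-d2],o2-o1,rcond=None)[0]
    a=o1+d1*s[0];b=o2+d2*s[1];return (a+b)/2,np.linalg.norm(a-b)
E
python3 - <<'E'
from h import *
o=get_obs();print({k:np.round(v,3) for k,v in o.items()})
Z=dict(drop_tall_mid=.072,drop_small_mid=.059,drop_mini_mid=.0345,glass_jar_mid=.03,cap_amber_mid=.041,cap_small_mid=.028,stand_38=0,stand_56=0,stand_69=0,stand_83=0)
for c in ['scene','top']:
    cv2.imwrite(f'pics/{c}0.png',cv2.resize(eyes.snapshot(c),(800,600)))
    m=eyes.camera_model(c);print(c,np.round(m['extrinsics'],3).tolist(),m['fx'])
    for n,z in Z.items():
        print(c,n,[(round(r['p'],2),np.round(r['location']).tolist(),np.round(atz(c,r['location'],z)[:2],3).tolist()) for r in spotter.place_of(c,n)])
print(get_obs()['clock'])
E
```

```text
pics
{'clock': np.float64(0.0), 'joint_pos': array([ 8.3085e+01,  2.0593e+01,  6.3200e-01, -2.0000e-02, -7.0135e+01,
       -1.6505e+01]), 'qvel': array([-0.016,  0.114, -0.015,  0.032,  0.033, -0.126]), 'tau': array([-1.0000e-03, -5.8270e+01,  2.9305e+01,  6.9970e+00,  7.0000e-03,
       -0.0000e+00]), 'tool_pos': array([0.268, 0.619, 0.226]), 'orientation': array([ 1.79903e+02, -9.00000e-03, -2.34270e+01]), 'force': array([ 0.507, -0.458,  0.059]), 'moment': array([ 0.008, -0.011, -0.008]), 'gripper_force': np.float64(0.0), 'opening': np.float64(0.088)}
scene [[0.659, -0.431, 0.616, -0.185], [-0.752, -0.387, 0.534, -0.62], [0.008, -0.815, -0.58, 0.748], [0.0, 0.0, 0.0, 1.0]] 463.04983088420505
scene drop_tall_mid [(0.73, [202.0, 194.0], [0.45, 0.122])]
scene drop_small_mid [(0.77, [254.0, 191.0], [0.559, 0.044]), (0.72, [269.0, 177.0], [0.638, 0.059]), (0.68, [288.0, 193.0], [0.615, -0.027]), (0.28, [236.0, 238.0], [0.393, -0.05])]
scene drop_mini_mid [(0.58, [283.0, 253.0], [0.447, -0.146]), (0.56, [282.0, 236.0], [0.492, -0.107])]
scene glass_jar_mid []
scene cap_amber_mid [(0.73
[... 1551 characters left out ...]
 stand_38 [(0.87, [246.0, 221.0], [0.446, -0.006]), (0.73, [152.0, 159.0], [0.624, 0.274]), (0.69, [342.0, 222.0], [0.445, -0.28]), (0.67, [343.0, 161.0], [0.623, -0.29])]
top stand_56 [(0.87, [246.0, 221.0], [0.446, -0.006]), (0.73, [152.0, 159.0], [0.624, 0.274]), (0.69, [342.0, 222.0], [0.445, -0.28]), (0.67, [343.0, 161.0], [0.623, -0.29])]
top stand_69 [(0.87, [246.0, 221.0], [0.446, -0.006]), (0.73, [152.0, 159.0], [0.624, 0.274]), (0.69, [342.0, 222.0], [0.445, -0.28]), (0.67, [343.0, 161.0], [0.623, -0.29])]
top stand_83 [(0.87, [246.0, 221.0], [0.446, -0.006]), (0.73, [152.0, 159.0], [0.624, 0.274]), (0.69, [342.0, 222.0], [0.445, -0.28]), (0.67, [343.0, 161.0], [0.623, -0.29])]
1.1
```

View pics/scene0.png

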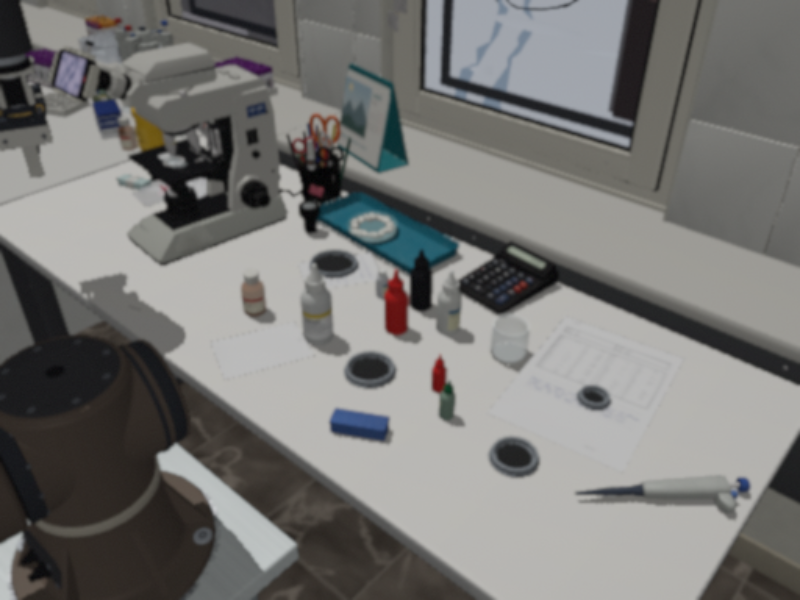

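View pics/top0.png

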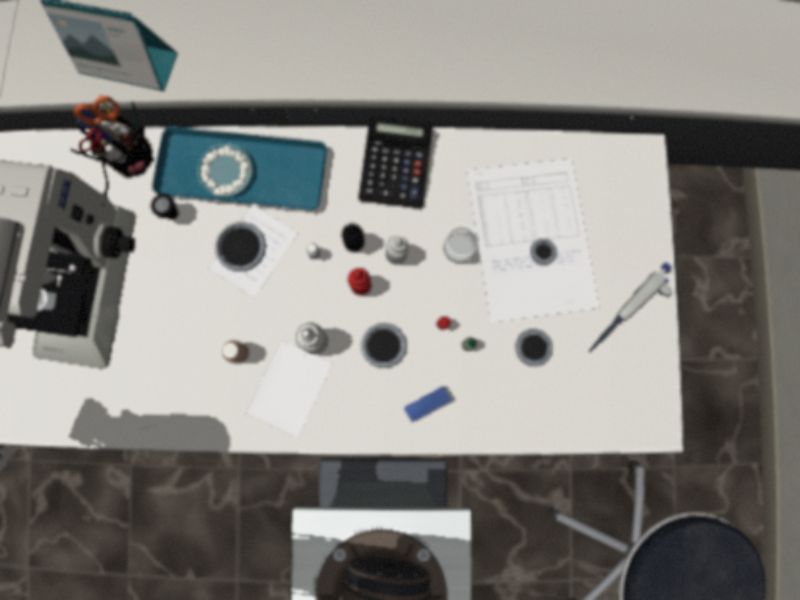

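The scene picture shows these candidates (800-wide pixels):
- **Small dropper:** white at (450,305), red at (396,303) and black at (421,280). I choose the white one.
- **Mini:** green at (447,400) and red at (439,374). I choose the green one.
- **Tall:** only one, at (317,312), with a yellow-banded label. The amber cap bottle (253,295) and small cap bottle (382,285) stay where they are.
- **Jar:** (510,338). In the top picture the stand at (534,347) was also reported as the jar, which is wrong.
- **Stands in the top picture:** 38 at (543,250), 56 at (534,347), 69 at (384,345), 83 at (240,246).

Next I'll fit silhouettes for accurate positions.

```bash
cat >> h.py <<'E'
from scipy.optimize import least_squares
PR=dict(drop_tall_mid=[(0,25.5),(82,25.5),(97,17),(117,17),(118,13),(144,3)],
 drop_small_mid=[(0,20.5),(68,20.5),(82,13.5),(96,13.5),(97,10),(118,3)],
 drop_mini_mid=[(0,12),(40,12),(50,8),(56,8),(69,2)],
 glass_jar_mid=[(0,30.5),(60,30.5)],cap_amber_mid=[(0,20.5),(60,20.5),(82,13)],cap_small_mid=[(0,12),(40,12),(56,8)],
 stand_38=[(0,27),(11,23)],stand_56=[(0,36),(11,32)],stand_69=[(0,42.5),(11,38)],stand_83=[(0,49.5),(11,45)])
def box(c,n,xy,z0=0):
    m=eyes.camera_model(c);T=np.linalg.inv(np.array(m['extrinsics']));a=np.linspace(0,2*np.pi,40)
    P=np.array([(xy[0]+r/1e3*np.cos(t),xy[1]+r/1e3*np.sin(t),z0+z/1e3) for z,r in PR[n] for t in a])
    K=np.array([[m['fx'],0,m['cx']],[0,m['fy'],m['cy']],[0,0,1]])
    q=cv2.projectPoints(P,cv2.Rodrigues(T[:3,:3])[0],T[:3,3],K,np.array(m['D'],float))[0][:,0]
    return np.r_[q.min(0),q.max(0)]
def find(n,guess,cams,z0=0):
    obs={}
    for c in cams:
        g=box(c,n,guess,z0);gc=(g[:2]+g[2:])/2;best=None
        for r in spotter.outline_of(c,n):
            l,t,w,h=r['rect'];b=np.array([l,t,l+w,t+h],float);d=np.hypot(*((b[:2]+b[2:])/2-gc))
            if d<22 and (best is None or d<best[0]): best=(d,b,r['p'])
        if best is not None: obs[c]=best
    out={}
    for cs in [[c] for c in obs]+([list(obs)] if len(obs)>1 else []):
        s=least_squares(lambda v:np.concatenate([box(c,n,v,z0)-obs[c][1] for c in cs]),guess,loss='soft_l1')
        out['+'.join(cs)]=(np.round(s.x,4).tolist(),np.round(s.fun,1).tolist())
    return out
E
python3 - <<'E'
from h import *
G=dict(drop_tall_mid=(.449,.127),drop_small_mid=(.615,-.028),drop_mini_mid=(.449,-.152),glass_jar_mid=(.626,-.144),cap_amber_mid=(.42,.26),cap_small_mid=(.615,.128),stand_38=(.625,-.293),stand_56=(.444,-.278),stand_69=(.443,-.004),stand_83=(.63,.27))
s=eyes.snapshot('scene');eyes.snapshot('top')
for n,g in G.items(): print(n,find(n,g,['scene','top']))
cv2.imwrite('pics/c1.png',cv2.resize(s[165:285,190:350],(800,600),interpolation=3))
w=eyes.snapshot('wrist');cv2.imwrite('pics/w1.png',w)
m=eyes.camera_model('wrist');print(np.round(m['extrinsics'],3).tolist(),m['fx'])
E
```

```text
drop_tall_mid {'scene': ([0.4513, 0.1225], [1.0, 0.0, -1.1, 0.0]), 'top': ([0.4517, 0.1243], [0.4, 0.4, -0.5, -0.5]), 'scene+top': ([0.4516, 0.1237], [0.7, -0.2, -1.3, -0.2, 0.6, 0.5, -0.3, -0.4])}
drop_small_mid {'scene': ([0.6113, -0.0256], [1.6, -3.2, -1.4, 2.2]), 'top': ([0.6131, -0.0224], [1.0, 0.9, -1.0, -1.0]), 'scene+top': ([0.6132, -0.0229], [1.2, -3.9, -1.8, 1.5, 1.1, 0.9, -0.8, -1.0])}
drop_mini_mid {'scene': ([0.4455, -0.1539], [0.9, -1.4, -0.9, 1.3]), 'top': ([0.4454, -0.1622], [0.8, -2.1, -0.7, 2.5]), 'scene+top': ([0.4433, -0.1583], [1.8, -0.0, 0.0, 2.8, -0.6, -1.3, -2.1, 3.2])}
glass_jar_mid {'scene': ([0.6281, -0.1377], [-1.3, -0.8, 1.2, 0.6]), 'top': ([0.6278, -0.1444], [-1.5, -1.7, 1.3, 1.8]), 'scene+top': ([0.6276, -0.1409], [-0.4, -0.2, 2.2, 1.2, -2.7, -1.6, 0.1, 1.9])}
cap_amber_mid {'scene': ([0.4265, 0.2603], [0.6, -3.2, -0.6, 2.1]), 'top': ([0.4242, 0.2604], [0.1, 1.4, -0.1, -1.6]), 'scene+top': ([0.4257, 0.2602], [0.4, -3.1, -0.8, 2.3, 0.2, 0.9, 0.0, -2.1])}
cap_small_mid {'scene': ([0.6155, 0.1291], [0.8, -2.5, -0.9, 2.0]), 'top': ([0.615, 0.1256], [0.3, -1
[... 176 characters left out ...]
-0.3016], [0.8, 1.2, -0.8, -1.1]), 'scene+top': ([0.6227, -0.2997], [1.5, 0.6, -1.5, 1.6, 0.1, 0.1, -1.5, -2.2])}
stand_56 {'top': ([0.4419, -0.2764], [-0.9, 0.8, 0.9, -0.8])}
stand_69 {'scene': ([0.4402, -0.0129], [-1.4, -0.9, 1.4, 0.6]), 'top': ([0.4487, -0.0065], [0.0, 2.2, -0.0, -2.0]), 'scene+top': ([0.4438, -0.008], [-1.8, -2.4, 0.9, -1.0, 0.6, 3.9, 0.5, -0.2])}
stand_83 {'scene': ([0.6337, 0.2639], [-0.2, 1.5, 0.2, -1.2]), 'top': ([0.6204, 0.2702], [0.7, -1.4, -0.7, 1.3]), 'scene+top': ([0.626, 0.2674], [-2.9, 2.1, -2.5, -0.5, 1.8, -3.2, 0.3, -0.5])}
[[-0.398, -0.887, -0.235, 0.332], [-0.917, 0.385, 0.101, 0.591], [0.001, 0.256, -0.967, 0.384], [0.0, 0.0, 0.0, 1.0]] 318.12006033259996
```

View pics/c1.png

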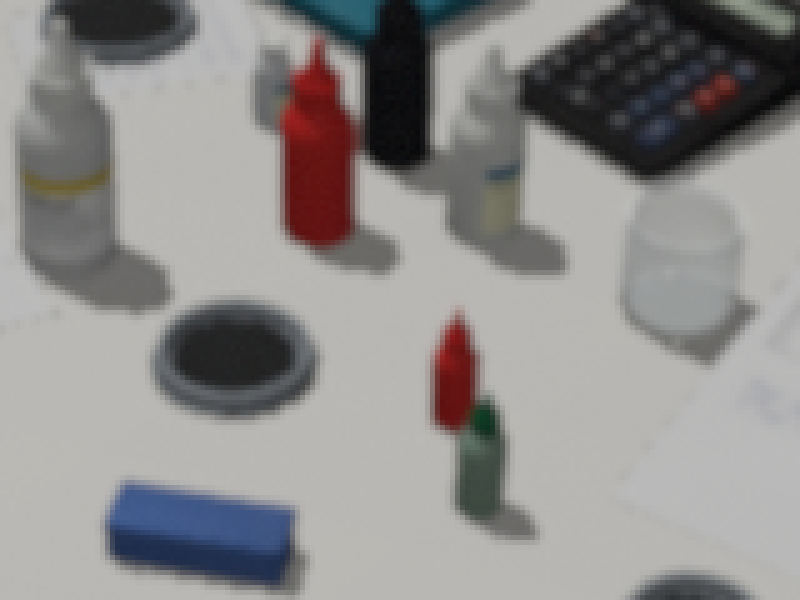

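The crop confirms each choice: white small dropper (488,150), green mini (480,460), jar (683,265) and tall with the yellow band (65,150). The lookalikes are red (318,150), black (397,90) and red mini (455,375). I'll go to the tall one first.

```bash
python3 -m crank '[0,0,-0.136,0,0,0,1, 0,0,-0.136,0,0,0,1, 0,0,-0.137,0,0,0,1, 0,0,0,6,60,0,1, 0,0,0,6,60,0,1]' && python3 -m crank '[0,0,0,6,60,0,1, 0,0,0,6,60,0,1, 0,0,0,8,60,0,1, 0,0,0,50,55,0,1, 0,0,0,50,55,0,1]' && python3 -m crank '[0,0,0,52,55,0,1, 0,0,0,0,26,0,1, 0,0,0,0,0,0,1]'
python3 - <<'E'
from h import *
o=get_obs();print(o['tool_pos'],o['orientation'],o['joint_pos'])
w=eyes.snapshot('wrist');cv2.imwrite('pics/w2.png',w)
print(find('drop_tall_mid',(.4516,.1237),['wrist']))
r=spotter.place_of('wrist','drop_tall_mid');print([(q['p'],q['location'],atz('wrist',q['location'],.072)) for q in r])
E
```

```text
clock: 2.88
tool_pos: [0.2803, 0.4981, 0.2258]
orientation: [179.9, 0.0, 0.0]
force: [0.2, 0.0, 0.8]
opening: 0.0879
gripper_force: 0.0
clock: 3.5
tool_pos: [0.3852, 0.2256, 0.2276]
orientation: [-179.9, -0.1, 0.1]
force: [1.4, 0.8, 0.2]
opening: 0.0873
gripper_force: 0.0
clock: 3.88
tool_pos: [0.4276, 0.1536, 0.2266]
orientation: [180.0, 0.0, -0.2]
force: [0.2, 0.5, 0.3]
opening: 0.0876
gripper_force: 0.0
[0.42762152 0.15362563 0.2265878 ] [ 1.79999629e+02  6.64954873e-03 -1.75470333e-01] [ 4.47251829e+01 -7.90687963e-01 -2.57597718e+01 -4.88745425e-03
 -6.50358884e+01  4.51014097e+01]
{'wrist': ([0.454, 0.1262], [-1.7, 1.8, 0.9, -1.1])}
[(0.87, [285.9, 157.5], array([0.45532074, 0.12393738, 0.072     ]))]
```

View pics/w2.png

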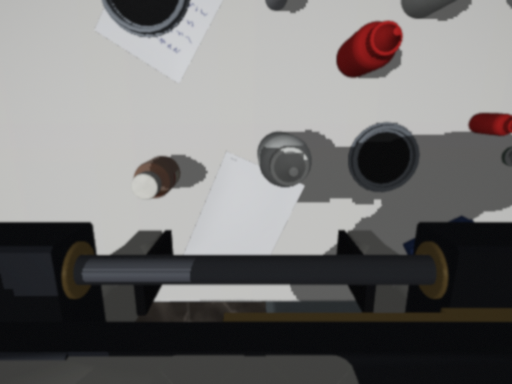

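The wrist view shows the tall bottle at (285,158) and its stand at (384,158). The positions agree within 3 mm, so I'll descend to the collar.

```bash
python3 - <<'E'
from h import *
print(find('stand_69',(.4438,-.008),['wrist']))
print(find('stand_83',(.626,.267),['wrist']))
E
python3 -m crank '[0,0,0,25,29,0,1, 0,0,0,0,0,45,1, 0,0,0,0,0,40,1, 0,0,0,0,0,32,1, 0,0,0,0,0,20,1]'
python3 -m crank '[0,0,0,0,0,0,1, 0,0,0,0,0,0,1]'
```

```text
{'wrist': ([0.4442, -0.0029], [0.3, 1.6, -0.3, -3.5])}
{}
clock: 4.75
tool_pos: [0.4518, 0.1269, 0.088]
orientation: [179.9, 0.1, 0.1]
force: [0.9, 0.8, 0.4]
opening: 0.0875
gripper_force: 0.0
clock: 5.0
tool_pos: [0.453, 0.1273, 0.0904]
orientation: [-180.0, -0.1, 0.1]
force: [0.1, -0.3, 0.4]
opening: 0.0875
gripper_force: 0.0
```

```bash
python3 -m crank '[0,0,0,0,2,1,1, 0,0,0,0,0,0,0.2, 0,0,0,0,0,0,0.2, 0,0,0,0,0,0,0.2, 0,0,0,0,0,0,0.2]'; python3 -m crank '[0,0,0,0,0,0,0, 0,0,0,0,0,0,0, 0,0,0,0,0,0,0, 0,0,0,0,0,0,0]'
```

```text
clock: 5.62
tool_pos: [0.4525, 0.1245, 0.0886]
orientation: [-180.0, -0.0, 0.0]
force: [-0.1, -0.2, -0.1]
opening: 0.0533
gripper_force: 0.0
clock: 6.12
tool_pos: [0.4524, 0.1244, 0.0885]
orientation: [180.0, 0.0, 0.0]
force: [-0.0, -1.1, -2.1]
opening: 0.0414
gripper_force: 25.3
```

The opening stopped at 41 mm instead of 34 mm, so the fingertips are pressing on the shoulder. I'll open, raise 11 mm and grip the collar.

```bash
python3 -m crank '[0,0,0,0,0,0,0.7, 0,0,0,0,0,0,0.7, 0,0,0,0,0,-11,0.7, 0,0,0,0,0,0,0.2, 0,0,0,0,0,0,0]'; python3 -m crank '[0,0,0,0,0,0,0, 0,0,0,0,0,0,0, 0,0,0,0,0,0,0, 0,0,0,0,0,0,0]'
```

```text
clock: 6.75
tool_pos: [0.4525, 0.1246, 0.0998]
orientation: [-180.0, -0.0, 0.0]
force: [-0.5, 0.1, -0.6]
opening: 0.0466
gripper_force: 0.0
clock: 7.25
tool_pos: [0.4524, 0.1244, 0.0995]
orientation: [180.0, 0.0, 0.0]
force: [0.1, 0.1, -0.5]
opening: 0.0328
gripper_force: 30.0
```

Gripped at 33 mm with 30 N. Lift and carry.

```bash
python3 -m crank '[0,0,0,0,0,-20,0, 0,0,0,0,0,-25,0, 0,0,0,-2,32,0,0, 0,0,0,-2,32,0,0, 0,0,0,-2,33,0,0]'; python3 -m crank '[0,0,0,-2,32,0,0, 0,0,0,0,0,0,0, 0,0,0,0,0,0,0, 0,0,0,0,0,0,0]'
python3 - <<'E'
from h import *
o=get_obs();print(o['tool_pos'],o['opening'])
w=eyes.snapshot('wrist');cv2.imwrite('pics/w3.png',w)
for n,g in [('stand_69',(.444,-.005)),('drop_mini_mid',(.445,-.158)),('drop_small_mid',(.613,-.024))]: print(find(n,g,['wrist']))
E
```

```text
clock: 7.88
tool_pos: [0.446, 0.0266, 0.1444]
orientation: [180.0, 0.0, 0.0]
force: [0.6, 0.2, -2.3]
opening: 0.033
gripper_force: 30.0
clock: 8.38
tool_pos: [0.4446, -0.004, 0.1445]
orientation: [-180.0, -0.0, 0.1]
force: [-0.1, -0.1, -2.0]
opening: 0.0329
gripper_force: 30.0
[ 0.44460067 -0.00397996  0.14452686] 0.03291835745845544
{'wrist': ([0.4453, -0.0018], [-1.2, -1.4, 1.2, 18.5])}
{'wrist': ([0.445, -0.1567], [-2.7, -0.2, 1.1, 0.3])}
{}
```

View pics/w3.png

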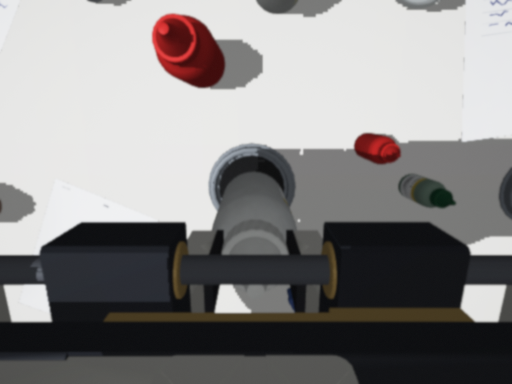

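The wrist view shows the bottle over the stand's ring at (252,183), laterally centred. Lower and release.

```bash
python3 -m crank '[0,0,0,0,0,20,0, 0,0,0,0,0,15,0, 0,0,0,0,0,5,0, 0,0,0,0,0,1,0, 0,0,0,0,0,0,0]'; python3 -m crank '[0,0,0,0,0,1,0,0,0,0,0,0,0,0]'
```

```text
clock: 9.2
tool_pos: [0.4448, -0.0044, 0.104]
orientation: [-180.0, -0.0, 0.0]
force: [0.3, 0.2, -1.6]
opening: 0.0328
gripper_force: 30.0
clock: 9.45
tool_pos: [0.4446, -0.0045, 0.1028]
orientation: [-180.0, -0.0, 0.0]
force: [-0.4, 0.4, -0.8]
opening: 0.0329
gripper_force: 30.0
```

```bash
python3 -m crank '[0,0,0,0,0,0,0.6, 0,0,0,0,0,0,0.6, 0,0,0,0,0,0,0.7, 0,0,0,0,0,-40,0.7, 0,0,0,0,0,-45,1]'; python3 -m crank '[0,0,0,0,0,-30,1, 0,0,0,50,10,0,1, 0,0,0,50,10,0,1,0,0,0,25,0,0,1, 0,0,0,0,0,0,1]'
python3 - <<'E'
from h import *
o=get_obs();print(o['tool_pos'],o['opening'])
w=eyes.snapshot('wrist');cv2.imwrite('pics/w4.png',w)
for n,g in [('drop_small_mid',(.613,-.024)),('glass_jar_mid',(.627,-.142))]: print(find(n,g,['wrist']))
r=spotter.place_of('wrist','drop_small_mid');print([(q['p'],q['location'],atz('wrist',q['location'],.059)) for q in r])
E
```

```text
clock: 10.07
tool_pos: [0.4439, -0.0048, 0.1881]
orientation: [179.9, 0.1, 0.0]
force: [0.5, 0.6, -0.2]
opening: 0.0668
gripper_force: 0.0
clock: 10.7
tool_pos: [0.5706, -0.0248, 0.2164]
orientation: [180.0, 0.1, -0.0]
force: [-0.9, 0.2, 0.4]
opening: 0.0879
gripper_force: 0.0
[ 0.57058448 -0.02475287  0.21643179] 0.08787020143189088
{'wrist': ([0.6129, -0.0257], [-1.2, -0.1, 1.2, 0.2])}
{'wrist': ([0.6276, -0.1399], [-0.9, -0.1, 0.7, 0.2])}
[(0.86, [253.5, 140.5], array([ 0.61263956, -0.02461052,  0.059     ])), (0.68, [189.4, 197.7], array([0.55459159, 0.04132333, 0.059     ])), (0.63, [169.0, 116.7], array([0.63522586, 0.0567045 , 0.059     ]))]
```

View pics/w4.png

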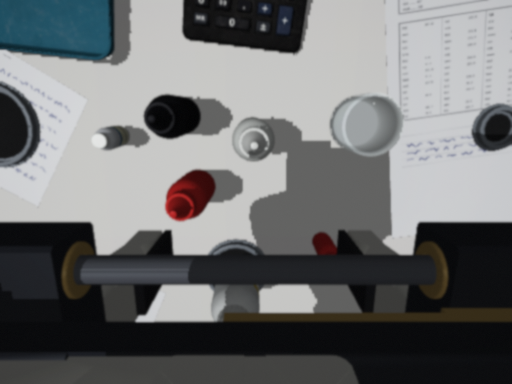

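The tall bottle stands in its stand at (238,285). The white small one is at (253,140), with the black (172,117) and red (190,195) close by, so I'll approach with a narrower opening.

```bash
python3 -m crank '[0,0,0,42,1,0,0.6, 0,0,0,0,0,0,0.6, 0,0,0,0,0,40,0.6, 0,0,0,0,0,40,0.6, 0,0,0,0,0,25,0.6]'; python3 -m crank '[0,0,0,0,0,20,0.6, 0,0,0,0,0,0,0.6,0,0,0,0,0,0,0.6]'
```

```text
clock: 11.52
tool_pos: [0.6096, -0.0254, 0.1112]
orientation: [-180.0, 0.1, 0.0]
force: [-0.3, -0.3, 0.5]
opening: 0.0529
gripper_force: 0.0
clock: 11.9
tool_pos: [0.6118, -0.0253, 0.0939]
orientation: [-180.0, -0.1, 0.0]
force: [0.2, -0.4, -0.3]
opening: 0.0526
gripper_force: 0.0
```

```bash
python3 -m crank '[0,0,0,1,0,10,0.6, 0,0,0,0,0,0,0.6, 0,0,0,0,0,0,0.2, 0,0,0,0,0,0,0, 0,0,0,0,0,0,0]'; python3 -m crank '[0,0,0,0,0,0,0, 0,0,0,0,0,0,0, 0,0,0,0,0,0,0, 0,0,0,0,0,0,0]'
```

```text
clock: 12.52
tool_pos: [0.6126, -0.0255, 0.0827]
orientation: [-180.0, -0.0, 0.0]
force: [-0.6, 1.1, 0.4]
opening: 0.028
gripper_force: 0.1
clock: 13.02
tool_pos: [0.6125, -0.0255, 0.0826]
orientation: [-180.0, -0.0, 0.0]
force: [0.6, 0.4, 0.3]
opening: 0.0266
gripper_force: 30.0
```

```bash
python3 -m crank '[0,0,0,0,0,-20,0, 0,0,0,0,0,-40,0, 0,0,0,0,0,-40,0, 0,0,0,-30,43,0,0, 0,0,0,-30,43,0,0]'; python3 -m crank '[0,0,0,-30,43,0,0, 0,0,0,-30,43,0,0, 0,0,0,-30,43,0,0, 0,0,0,-20,35,0,0, 0,0,0,0,0,0,0]'
python3 -m crank '[0,0,0,0,0,0,0, 0,0,0,0,0,0,0]'
python3 - <<'E'
from h import *
o=get_obs();print(o['tool_pos'],o['opening'])
w=eyes.snapshot('wrist');cv2.imwrite('pics/w5.png',w)
for n,g in [('stand_56',(.442,-.276)),('stand_38',(.622,-.3)),('drop_mini_mid',(.445,-.158))]: print(n,find(n,g,['wrist']))
E
```

```text
clock: 13.65
tool_pos: [0.5518, -0.112, 0.1828]
orientation: [-180.0, -0.0, 0.1]
force: [0.6, -0.8, -0.4]
opening: 0.026
gripper_force: 30.0
clock: 14.28
tool_pos: [0.4409, -0.2772, 0.1825]
orientation: [-180.0, 0.0, -0.2]
force: [-0.5, 0.8, 0.0]
opening: 0.0261
gripper_force: 30.0
clock: 14.52
tool_pos: [0.443, -0.2749, 0.1825]
orientation: [-180.0, 0.0, 0.1]
force: [0.5, 0.0, -1.0]
opening: 0.0264
gripper_force: 30.0
[ 0.44300294 -0.27488064  0.18250406] 0.026357236011700324
stand_56 {'wrist': ([0.4438, -0.2801], [0.3, -2.2, -0.3, 8.6])}
stand_38 {'wrist': ([0.5911, -0.3035], [-0.3, -2.0, 0.3, 38.3])}
drop_mini_mid {'wrist': ([0.4435, -0.1595], [-1.5, -0.7, 6.8, 0.7])}
```

View pics/w5.png

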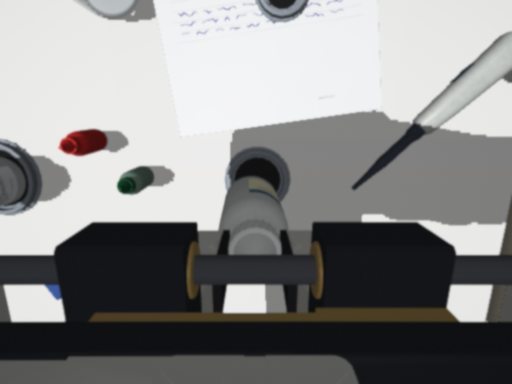

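The stand ring is at (258,178) and the bottle axis about 4 mm left of it. I'll shift 4 mm and lower.

```bash
python3 -m crank '[0,0,0,0,4,40,0, 0,0,0,0,0,35,0, 0,0,0,0,0,15,0, 0,0,0,0,0,4,0, 0,0,0,0,0,0,0]'; python3 -m crank '[0,0,0,0,0,2,0,0,0,0,0,0,0,0,0,0,0,0,0,0,0]'
```

```text
clock: 15.35
tool_pos: [0.4432, -0.2796, 0.0893]
orientation: [180.0, -0.1, 0.0]
force: [-0.6, 0.1, -0.2]
opening: 0.0262
gripper_force: 30.0
clock: 15.72
tool_pos: [0.4427, -0.2796, 0.087]
orientation: [180.0, -0.0, 0.0]
force: [-0.4, 0.5, -0.6]
opening: 0.0263
gripper_force: 30.0
```

```bash
python3 -m crank '[0,0,0,0,0,1,0, 0,0,0,0,0,0,0.6, 0,0,0,0,0,0,0.6, 0,0,0,0,0,0,0.6, 0,0,0,0,0,-40,0.7]'; python3 -m crank '[0,0,0,0,0,-50,0.7, 0,0,0,-10,-45,0,0.7, 0,0,0,-10,-45,0,0.7,0,0,0,-10,-30,0,0.7, 0,0,0,0,0,0,0.7]'
python3 - <<'E'
from h import *
w=eyes.snapshot('wrist');cv2.imwrite('pics/w6.png',w);print(get_obs()['tool_pos'])
print(find('drop_mini_mid',(.444,-.157),['wrist']))
r=spotter.place_of('wrist','drop_mini_mid');print([(q['p'],q['location'],atz('wrist',q['location'],.0345)) for q in r])
E
```

```text
clock: 16.35
tool_pos: [0.4404, -0.2789, 0.1234]
orientation: [-179.9, 0.4, -0.0]
force: [0.7, -1.2, 0.0]
opening: 0.0578
gripper_force: 0.0
clock: 16.98
tool_pos: [0.4121, -0.1581, 0.176]
orientation: [-180.0, -0.1, 0.2]
force: [-0.6, -0.3, 0.4]
opening: 0.0614
gripper_force: 0.0
[ 0.41260255 -0.15887719  0.17600677]
{'wrist': ([0.4466, -0.1596], [-1.9, 0.5, 1.9, -0.4])}
[(0.79, [250.4, 153.8], array([ 0.44595339, -0.15705834,  0.0345    ])), (0.63, [198.6, 108.1], array([ 0.48712913, -0.11037993,  0.0345    ]))]
```

View pics/w6.png

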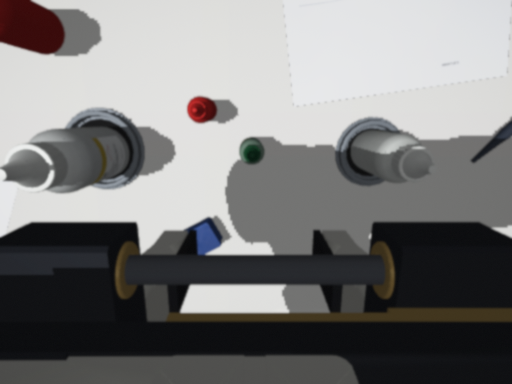

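Mini (252,151) sits between the two placed bottles, which both stand well. The gripper body would come close to the small bottle, so I'll turn the gripper to yaw −90 for the mini.

```bash
python3 -m crank '[0,0,0.175,0,0,0,0.6, 0,0,0.175,0,0,0,0.6, 0,0,0.175,0,0,0,0.6, 0,0,0.175,0,0,0,0.6, 0,0,0.175,0,0,0,0.6]'; python3 -m crank '[0,0,0.175,0,0,0,0.6, 0,0,0.175,0,0,0,0.6, 0,0,0.175,0,0,0,0.6, 0,0,0.17,0,0,0,0.6, 0,0,0,0,0,0,0.6]'; python3 -m crank '[0,0,0,0,-33,0,0.6,0,0,0,0,0,0,0.6,0,0,0,0,0,0,0.6]'; python3 - <<'E'
from h import *
eyes.snapshot('wrist');print(get_obs()['tool_pos'],get_obs()['joint_pos'])
print(find('drop_mini_mid',(.4455,-.158),['wrist']))
E
```

```text
clock: 17.75
tool_pos: [0.4127, -0.1604, 0.1753]
orientation: [180.0, 0.0, -50.5]
force: [0.4, 0.0, -0.2]
opening: 0.0527
gripper_force: 0.0
clock: 18.38
tool_pos: [0.4126, -0.1603, 0.1753]
orientation: [180.0, -0.0, -90.0]
force: [0.5, 0.4, 0.6]
opening: 0.0525
gripper_force: 0.0
clock: 18.75
tool_pos: [0.4451, -0.1598, 0.1751]
orientation: [179.9, 0.0, -89.8]
force: [-0.7, 0.0, 0.5]
opening: 0.0529
gripper_force: 0.0
[ 0.44495459 -0.15972506  0.17523562] [ 4.18099695e+00  3.75540804e+00 -2.82636826e+01 -1.06343404e-02
 -5.80312626e+01 -4.04481615e+00]
{'wrist': ([0.447, -0.1553], [-2.5, -0.3, 2.5, 0.3])}
```

```bash
python3 -m crank '[0,0,0,-2.5,-1,45,0.6, 0,0,0,0,0,45,0.6, 0,0,0,0,0,35,0.6, 0,0,0,0,0,20,0.6, 0,0,0,0,0,12,0.6]'; python3 -m crank '[0,0,0,0,0,0,0.6, 0,0,0,0,0,4,0.6,0,0,0,0,0,0,0.6]'
```

```text
clock: 19.48
tool_pos: [0.4458, -0.1571, 0.0178]
orientation: [179.9, -0.0, -89.9]
force: [0.3, -0.2, 1.0]
opening: 0.0527
gripper_force: 0.0
clock: 19.85
tool_pos: [0.4469, -0.157, 0.015]
orientation: [-179.9, 0.0, -89.9]
force: [-0.3, -0.4, 0.9]
opening: 0.0526
gripper_force: 0.0
```

```bash
python3 -m crank '[0,0,0,0,0,2,0.2, 0,0,0,0,0,0,0.1, 0,0,0,0,0,0,0, 0,0,0,0,0,0,0, 0,0,0,0,0,0,0]'; python3 -m crank '[0,0,0,0,0,0,0, 0,0,0,0,0,0,0]'
```

```text
clock: 20.48
tool_pos: [0.4466, -0.157, 0.0126]
orientation: [-180.0, -0.0, -89.9]
force: [0.5, -0.3, -0.2]
opening: 0.0225
gripper_force: 30.0
clock: 20.72
tool_pos: [0.4466, -0.157, 0.0126]
orientation: [-180.0, -0.0, -89.9]
force: [0.1, 0.9, 0.6]
opening: 0.0224
gripper_force: 30.0
```

```bash
python3 -m crank '[0,0,0,0,0,-30,0, 0,0,0,0,0,-45,0, 0,0,0,0,0,-45,0, 0,0,0,0,-45,0,0, 0,0,0,0,-45,0,0]'; python3 -m crank '[0,0,0,15,-45,0,0, 0,0,0,45,-41,0,0, 0,0,0,45,0,0,0, 0,0,0,38,0,0,0, 0,0,0,0,0,0,0]'; python3 -m crank '[0,0,0,0,0,0,0, 0,0,0,0,0,0,0]'; python3 - <<'E'
from h import *
w=eyes.snapshot('wrist');cv2.imwrite('pics/w7.png',w);print(get_obs()['tool_pos'])
print(find('stand_38',(.6227,-.2997),['wrist']))
E
```

```text
clock: 21.35
tool_pos: [0.5379, -0.1569, 0.134]
orientation: [-179.8, 0.0, -89.9]
force: [1.5, 0.8, 0.4]
opening: 0.0222
gripper_force: 30.0
clock: 21.98
tool_pos: [0.6219, -0.3023, 0.1314]
orientation: [179.9, 0.0, -90.1]
force: [-0.0, 0.4, 0.2]
opening: 0.0223
gripper_force: 30.0
clock: 22.22
tool_pos: [0.6227, -0.2989, 0.1327]
orientation: [-180.0, 0.0, -89.9]
force: [0.5, 0.9, 0.5]
opening: 0.0226
gripper_force: 30.0
[ 0.62280766 -0.2987858   0.13276421]
{'wrist': ([0.6218, -0.3022], [-0.4, 0.4, 0.4, -0.4])}
```

View pics/w7.png

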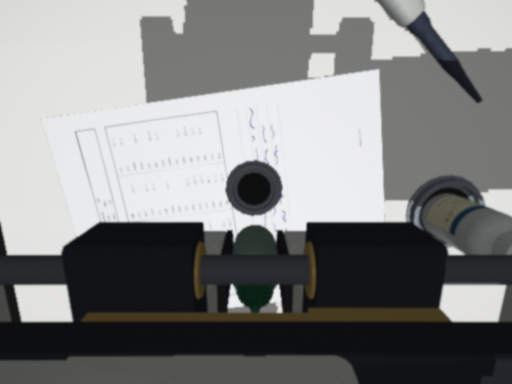

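Mini is over the ring at (253,187). I'll shift it 2 mm and lower.

```bash
python3 -m crank '[0,0,0,2,1,40,0, 0,0,0,0,0,40,0, 0,0,0,0,0,25,0, 0,0,0,0,0,8,0, 0,0,0,0,0,0,0]'; python3 -m crank '[0,0,0,0,0,2,0,0,0,0,0,0,0,0,0,0,0,0,0,0,0]'
```

```text
clock: 22.95
tool_pos: [0.6219, -0.3015, 0.0198]
orientation: [180.0, -0.0, -89.9]
force: [0.3, 0.4, -0.1]
opening: 0.0225
gripper_force: 30.0
clock: 23.32
tool_pos: [0.622, -0.3019, 0.0183]
orientation: [-179.9, -0.0, -89.9]
force: [0.2, -0.1, -0.4]
opening: 0.0224
gripper_force: 30.0
```

```bash
python3 -m crank '[0,0,0,0,0,2,0, 0,0,0,0,0,0,0, 0,0,0,0,0,0.5,0]'; python3 -m crank '[0,0,0,0,0,0,0.5, 0,0,0,0,0,0,0.5, 0,0,0,0,0,0,0.5, 0,0,0,0,0,-30,0.5, 0,0,0,0,0,-40,0.6]'; python3 -m crank '[0,0,0,0,0,-50,1, 0,0,0,-35,-3,-20,1, 0,0,0,-35,-3,0,1,0,0,0,-30,0,0,1, 0,0,0,0,0,0,1]'; python3 -m crank '[0,0,0,0,0,0,1]'; python3 - <<'E'
from h import *
w=eyes.snapshot('wrist');cv2.imwrite('pics/w8.png',w);print(get_obs()['tool_pos'])
print(find('glass_jar_mid',(.6276,-.14),['wrist']))
E
```

```text
clock: 23.7
tool_pos: [0.6219, -0.3019, 0.0156]
orientation: [-180.0, -0.0, -89.9]
force: [-1.9, 1.2, 6.8]
opening: 0.0223
gripper_force: 30.0
clock: 24.32
tool_pos: [0.6206, -0.3016, 0.0843]
orientation: [179.8, 0.0, -90.0]
force: [0.9, 0.2, -0.2]
opening: 0.049
gripper_force: 0.0
clock: 24.95
tool_pos: [0.6277, -0.1999, 0.1553]
orientation: [-180.0, 0.0, -89.8]
force: [0.5, -0.2, 0.2]
opening: 0.087
gripper_force: 0.0
clock: 25.08
tool_pos: [0.6276, -0.2019, 0.155]
orientation: [180.0, -0.0, -89.9]
force: [-0.2, -0.3, 0.2]
opening: 0.0878
gripper_force: 0.0
[ 0.62749361 -0.20228917  0.15495716]
{'wrist': ([0.6292, -0.1383], [-4.0, 0.3, 3.9, -0.2])}
```

View pics/w8.png

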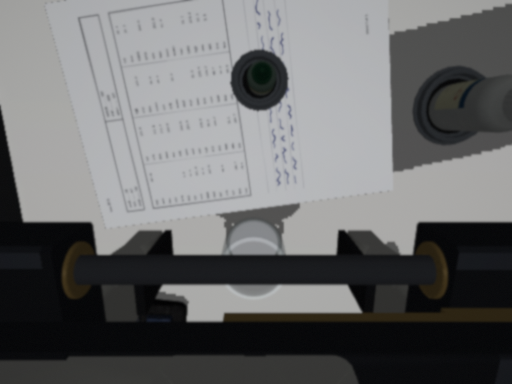

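Mini stands in its well at (261,75). The jar is at (253,260), laterally centred. I'll descend on it.

```bash
python3 -m crank '[0,0,0,-31,0,0,1, 0,0,0,-31,-0.5,0,1, 0,0,0,0,0,0,1, 0,0,0,0,0,45,1, 0,0,0,0,0,40,1]'; python3 -m crank '[0,0,0,0,0,25,1, 0,0,0,0,0,15,1,0,0,0,0,0,5,1,0,0,0,0,0,0,1]'
```

```text
clock: 25.8
tool_pos: [0.628, -0.1409, 0.0692]
orientation: [-180.0, 0.0, -90.0]
force: [0.1, 0.4, -0.9]
opening: 0.0875
gripper_force: 0.0
clock: 26.3
tool_pos: [0.6284, -0.1402, 0.0255]
orientation: [-180.0, -0.0, -90.0]
force: [-0.1, -0.2, 0.6]
opening: 0.0879
gripper_force: 0.0
```

```bash
python3 -m crank '[0,0,0,0,0,1,0.6, 0,0,0,0,0,0,0.5, 0,0,0,0,0,0,0.5, 0,0,0,0,0,0,0.5, 0,0,0,0,0,0,0.5]'
```

```text
clock: 26.92
tool_pos: [0.6282, -0.1398, 0.0245]
orientation: [-180.0, -0.0, -89.9]
force: [-0.5, 0.8, 3.0]
opening: 0.0597
gripper_force: 30.0
```

```bash
python3 -m crank '[0,0,0,0,0,0,0.5, 0,0,0,0,0,0,0.5]'
```

```text
clock: 27.18
tool_pos: [0.6283, -0.1398, 0.0245]
orientation: [-180.0, -0.0, -89.9]
force: [-0.3, 0.7, 6.0]
opening: 0.0597
gripper_force: 30.0
```

```bash
python3 -m crank '[0,0,0,0,0,-20,0.5, 0,0,0,0,0,-40,0.5, 0,0,0,0,0,-45,0.5, 0,0,0,0,0,-40,0.5, 0,0,0,0,0,0,0.5]'; python3 -m crank '[0,0,0,-40,0,0,0.5, 0,0,0,-45,0,0,0.5, 0,0,0,-45,0,0,0.5, 0,0,0,-45,0,0,0.5, 0,0,0,-45,0,0,0.5]'; python3 -m crank '[0,0,0,-45,0,0,0.5, 0,0,0,-45,0,0,0.5, 0,0,0,-45,0,0,0.5, 0,0,0,-45,0,0,0.5, 0,0,0,-5,0,0,0.5]';python3 -m crank '[0,0,0,0,0,0,0.5,0,0,0,0,0,0,0.5]'; python3 - <<'E'
from h import *
w=eyes.snapshot('wrist');cv2.imwrite('pics/w9.png',w);print(get_obs()['tool_pos'])
print(find('stand_83',(.626,.267),['wrist']))
E
```

```text
clock: 27.8
tool_pos: [0.6298, -0.1399, 0.1725]
orientation: [-179.7, -0.0, -89.9]
force: [0.0, 1.2, -0.9]
opening: 0.0594
gripper_force: 30.0
clock: 28.42
tool_pos: [0.6268, 0.0814, 0.1675]
orientation: [179.9, -0.0, -90.0]
force: [1.5, -0.3, 0.1]
opening: 0.0593
gripper_force: 30.0
clock: 29.05
tool_pos: [0.6266, 0.2676, 0.1669]
orientation: [179.9, -0.1, -89.8]
force: [1.4, -0.5, -0.4]
opening: 0.0595
gripper_force: 30.0
clock: 29.3
tool_pos: [0.6274, 0.264, 0.1685]
orientation: [179.9, -0.0, -90.0]
force: [0.6, -1.4, -0.6]
opening: 0.059
gripper_force: 30.0
[0.62754476 0.26393615 0.16885179]
{'wrist': ([0.6277, 0.2674], [-1.4, -1.3, 1.4, 23.1])}
```

View pics/w9.png

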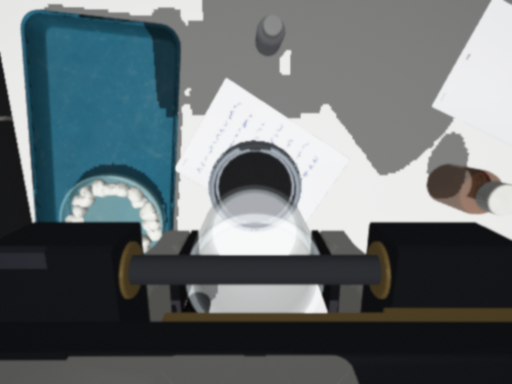

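The stand ring is at (255,185) and the jar is nearly centred. The tray edge is close, at (178,200), so I'll open only to 0.8 on release.

```bash
python3 -m crank '[0,0,0,-3,0,45,0.5, 0,0,0,0,0,40,0.5, 0,0,0,0,0,30,0.5, 0,0,0,0,0,15,0.5, 0,0,0,0,0,0,0.5]'; python3 -m crank '[0,0,0,0,0,6,0.5,0,0,0,0,0,0,0.5,0,0,0,0,0,0,0.5]'
```

```text
clock: 30.02
tool_pos: [0.6274, 0.2674, 0.0385]
orientation: [179.9, -0.1, -90.0]
force: [-0.3, 0.5, -1.0]
opening: 0.0597
gripper_force: 30.0
clock: 30.4
tool_pos: [0.6279, 0.2684, 0.0339]
orientation: [-179.9, 0.0, -89.9]
force: [0.3, 0.0, -0.1]
opening: 0.0595
gripper_force: 30.0
```

```bash
python3 -m crank '[0,0,0,0,0,4,0.5,0,0,0,0,0,1.5,0.5,0,0,0,0,0,0,0.5,0,0,0,0,0,0,0.5]'
```

```text
clock: 30.9
tool_pos: [0.6275, 0.2682, 0.0275]
orientation: [180.0, -0.0, -89.9]
force: [-1.0, 0.6, -0.7]
opening: 0.0595
gripper_force: 30.0
```

```bash
python3 -m crank '[0,0,0,0,0,0.5,0.5, 0,0,0,0,0,0,0.8, 0,0,0,0,0,0,0.8, 0,0,0,0,0,-25,0.8, 0,0,0,0,0,-40,0.8]'; python3 -m crank '[0,0,0,0,0,-50,0.8, 0,0,0,20,20,-40,0.8, 0,0,0,30,30,0,0.8, 0,0,0,30,30,0,0.8,0,0,0,0,0,0,0.8]'; python3 - <<'E'
from h import *
s=eyes.snapshot('scene');t=eyes.snapshot('top')
cv2.imwrite('pics/fin.png',np.vstack([cv2.resize(s[130:320,100:420],(505,300)),cv2.resize(t[100:280,100:420],(533,300))[:,:505]]))
o=get_obs();print(o['tool_pos'],o['opening'])
E
```

```text
clock: 31.52
tool_pos: [0.6267, 0.2675, 0.091]
orientation: [179.8, -0.1, -90.0]
force: [0.8, 0.3, -0.2]
opening: 0.07
gripper_force: 0.0
clock: 32.15
tool_pos: [0.546, 0.1864, 0.1829]
orientation: [-180.0, 0.0, -90.0]
force: [0.3, 0.6, -0.9]
opening: 0.07
gripper_force: 0.0
[0.5479469  0.18814361 0.18266254] 0.06958002886958799
```

View pics/fin.png

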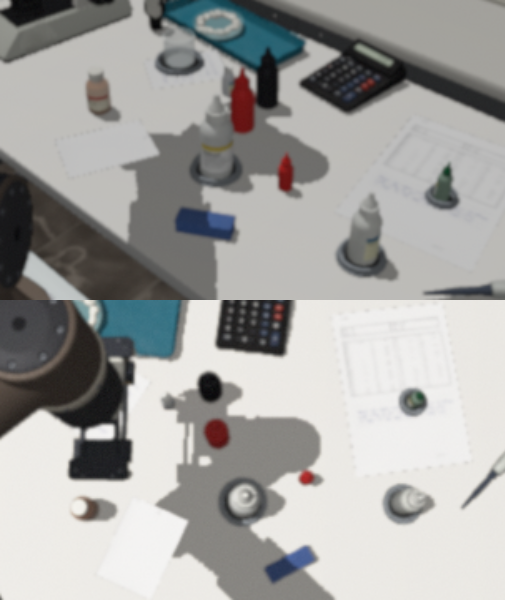

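Everything stands in its well: jar (180,50), tall (217,140), small (364,235) and mini (444,185) in the scene half. One close crop of the mini and small to check they're upright.

```bash
python3 - <<'E'
from h import *
s=eyes.snapshot('scene')
cv2.imwrite('pics/fin2.png',cv2.resize(s[225:315,300:420],(800,600),interpolation=3))
for n,g in [('drop_mini_mid',(.622,-.3)),('drop_small_mid',(.443,-.279)),('drop_tall_mid',(.444,-.004)),('glass_jar_mid',(.627,.267)),('cap_amber_mid',(.4257,.26)),('cap_small_mid',(.614,.126))]: print(n,find(n,g,['scene'],0 if 'cap' in n else .003))
E
```

```text
drop_mini_mid {'scene': ([0.6204, -0.3027], [1.2, -1.0, -1.1, 1.0])}
drop_small_mid {'scene': ([0.4423, -0.2786], [0.4, -1.1, -0.3, 1.0])}
drop_tall_mid {'scene': ([0.4424, -0.0047], [-0.5, -1.1, 0.5, 0.8])}
glass_jar_mid {'scene': ([0.618, 0.2595], [-3.2, 0.3, 5.3, -0.3])}
cap_amber_mid {'scene': ([0.43, 0.2557], [1.0, -2.4, -1.1, 1.9])}
cap_small_mid {}
```

View pics/fin2.png

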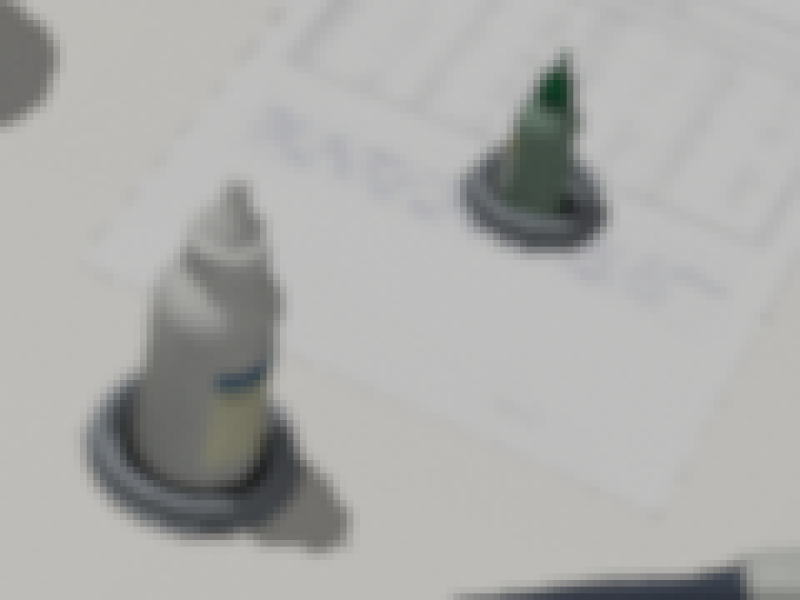

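Both stand upright in their wells, small at (205,400) and mini at (537,160). The slight lean is perspective, since the upright model fits to about 1 px. I'll hand in.

```bash
python3 -c "
from plant import ctrl
print(ctrl.close_job())"
```

```text
the job is handed in; nothing more can be done
None
```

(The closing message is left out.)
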